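# Close the paint jars and pack them in the case

### The job

The egg-painting session is over, so put the paints away: screw the loose lid of every paint jar fully home, always before lifting that jar, and open the plywood case, laying its lid right back onto its stop. Pack all the jars upright in the case's compartments, setting them down rather than dropping them, then shut the case, bringing its lid down under control instead of letting it slam. Leave the water cup, the egg in its egg cup and the paint tube where they are.

Things in the scene. Friction and masses are not known exactly. Their poses are not given: they have to be found in the camera images.
- jar0: squat round paint jar, blue, paper label, black screw lid; one of up to four alike, some may be absent. Stands loose on the table, 0.28 to 0.46 kg; body 70 mm across, 46 mm high, shoulder up to 54 mm; lid 50 mm across, from 54 to 82 mm height. Origin: centre of the underside; z up the jar's axis; x towards a small white rib on the shoulder
- jar0_lid (a joint): turn of jar0's screw lid, rad: 0 fully home (hard stop), up to 2.6 counter-clockwise from above; starts 1.0 to 2.4. Tighten CLOCKWISE seen from above. Captive: it does not rise or come off. About 0.03 N m, less than the jar's grip on the table; past the stop the whole jar turns. White arrow on its top points to the white shoulder rib when home
- jar1: squat round paint jar, blue, paper label, black screw lid; one of up to four alike, some may be absent. Stands loose on the table, 0.28 to 0.46 kg; body 70 mm across, 46 mm high, shoulder up to 54 mm; lid 50 mm across, from 54 to 82 mm height. Origin: centre of the underside; z up the jar's axis; x towards a small white rib on the shoulder
- jar1_lid (a joint): turn of jar1's screw lid, rad: 0 fully home (hard stop), up to 2.6 counter-clockwise from above; starts 1.0 to 2.4. Tighten CLOCKWISE seen from above. Captive: it does not rise or come off. About 0.03 N m, less than the jar's grip on the table; past the stop the whole jar turns. White arrow on its top points to the white shoulder rib when home
- jar2: squat round paint jar, blue, paper label, black screw lid; one of up to four alike, some may be absent. Stands loose on the table, 0.28 to 0.46 kg; body 70 mm across, 46 mm high, shoulder up to 54 mm; lid 50 mm across, from 54 to 82 mm height. Origin: centre of the underside; z up the jar's axis; x towards a small white rib on the shoulder
- jar2_lid (a joint): turn of jar2's screw lid, rad: 0 fully home (hard stop), up to 2.6 counter-clockwise from above; starts 1.0 to 2.4. Tighten CLOCKWISE seen from above. Captive: it does not rise or come off. About 0.03 N m, less than the jar's grip on the table; past the stop the whole jar turns. White arrow on its top points to the white shoulder rib when home
- jar3: squat round paint jar, blue, paper label, black screw lid; one of up to four alike, some may be absent. Stands loose on the table, 0.28 to 0.46 kg; body 70 mm across, 46 mm high, shoulder up to 54 mm; lid 50 mm across, from 54 to 82 mm height. Origin: centre of the underside; z up the jar's axis; x towards a small white rib on the shoulder
- jar3_lid (a joint): turn of jar3's screw lid, rad: 0 fully home (hard stop), up to 2.6 counter-clockwise from above; starts 1.0 to 2.4. Tighten CLOCKWISE seen from above. Captive: it does not rise or come off. About 0.03 N m, less than the jar's grip on the table; past the stop the whole jar turns. White arrow on its top points to the white shoulder rib when home
- case: plywood paint case fixed to the table: tray 111 mm deep (x), 396 long (y), walls 8 thick, 50 high, floor 8 mm above the table; three dividers (5 thick, 20 high) at y = -95, 0, 95 mm make four compartments, one jar each, centred at x = 0, y = -142, -47, 47, 142 mm, inside 95 by about 90 mm. Origin: centre of underside; x from the front (robot side) to the hinge, z up
- case_lid (a joint): angle of the case's lid, rad: 0 shut (its start), 1.9 fully open on its hinge's stop, 19 degrees past upright. A hollow plywood hood 111 x 396 x 55 mm high, walls 6 mm, 0.45 kg, hinged along the case's far top edge; left alone it falls shut from below about 0.7 and open from above about 1.4; lifting it at the lug takes about 3 N
- lid_grip (a point): grip point on the lid's dark wooden lug, which juts 40 mm out of the middle of the lid's front wall, 30 mm wide along the case's y, 14 mm thick: pinch it across the 30 mm. The point is 28 mm out from the wall; with the lid shut it is 139 mm in front of the hinge line and 30 mm above it. It turns with the lid
- hinge_line (a point): middle of the lid's hinge line, which runs along the case's y, 55.5 mm behind the case's centre and 50 mm above the table
- water_cup: bystander: paper cup of rinsing water, 80 mm across, 95 mm high; origin centre of underside
- egg_in_cup: bystander: wooden egg in a white egg cup, 52 mm across, 87 mm high; origin centre of underside
- paint_tube: bystander: blue paint tube standing on its black cap, 46 mm wide, 125 mm high; origin centre of underside

How it is judged:
On the way, in this order (a step that is already met when the one before it is completed fails the run):
1. the case's lid is opened right back and rests on its stop (value of joint case_lid above 1.83 rad), for 0.3 s.
2. every jar present stands upright in the open case with its lid screwed home (x of jar0 in the frame of case between -0.035 and 0.035 m and y of jar0 in the frame of case between -0.18 and 0.18 m and z of each of jar0, jar1, jar2, jar3 in the frame of case below 0.018 m and angle between each of jar0, jar1, jar2, jar3's own z axis and vertical below 0.25 rad and value of joint each of jar0_lid, jar1_lid, jar2_lid, jar3_lid below 0.12 rad and x of jar1 in the frame of case between -0.035 and 0.035 m and y of jar1 in the frame of case between -0.18 and 0.18 m and x of jar2 in the frame of case between -0.035 and 0.035 m and y of jar2 in the frame of case between -0.18 and 0.18 m and x of jar3 in the frame of case between -0.035 and 0.035 m and y of jar3 in the frame of case between -0.18 and 0.18 m and value of joint case_lid above 1.2 rad), for 0.2 s.
At the end, for the whole second after the job is handed in: every jar present stands on the case's floor, within the tray and upright (tilt under 0.25 rad), its screw lid home within 0.12 rad, and the case's lid is shut within 0.06 rad (x of jar0 in the frame of case between -0.035 and 0.035 m and y of jar0 in the frame of case between -0.18 and 0.18 m and z of each of jar0, jar1, jar2, jar3 in the frame of case below 0.018 m and angle between each of jar0, jar1, jar2, jar3's own z axis and vertical below 0.25 rad and value of joint each of jar0_lid, jar1_lid, jar2_lid, jar3_lid below 0.12 rad and x of jar1 in the frame of case between -0.035 and 0.035 m and y of jar1 in the frame of case between -0.18 and 0.18 m and x of jar2 in the frame of case between -0.035 and 0.035 m and y of jar2 in the frame of case between -0.18 and 0.18 m and x of jar3 in the frame of case between -0.035 and 0.035 m and y of jar3 in the frame of case between -0.18 and 0.18 m and value of joint case_lid below 0.06 rad); the robot touches nothing.
It fails at once if a jar lifted more than 35 mm while its lid is looser than 0.2 rad ((height (world z) of jar0 above 0.035 m and value of joint jar0_lid above 0.2 rad) or (height (world z) of jar1 above 0.035 m and value of joint jar1_lid above 0.2 rad) or (height (world z) of jar2 above 0.035 m and value of joint jar2_lid above 0.2 rad) or (height (world z) of jar3 above 0.035 m and value of joint jar3_lid above 0.2 rad)).
It fails at once if a jar thrown, or dropped from more than about 12 cm ((height (world z) of jar0 above 0.05 m and linear speed of jar0 above 1.2 m/s) or (height (world z) of jar1 above 0.05 m and linear speed of jar1 above 1.2 m/s) or (height (world z) of jar2 above 0.05 m and linear speed of jar2 above 1.2 m/s) or (height (world z) of jar3 above 0.05 m and linear speed of jar3 above 1.2 m/s)).
It fails at once if the case's lid slams: it comes down faster than 2.5 rad/s (velocity of joint case_lid below -2.5 rad/s).
It fails at once if the water cup, the egg in its cup or the paint tube moved more than 30 mm or tipped (distance of any of water_cup, egg_in_cup, paint_tube from where it was at the start of the episode above 0.03 m or angle between any of water_cup, egg_in_cup, paint_tube's own z axis and vertical above 0.4 rad).
Of jar0, jar1, jar2, jar3 only 2 to 4 are there at a start; the rules pass over those that are not, and their reading is None.
At some moment in a run one of jar0, jar1, jar2, jar3 may be knocked a few centimetres aside while the robot is not near it.
It also fails if it takes over 210 s, if anything falls off the work surface, if the arm or the gripper's body presses on something with over 40 N, if the wrist force passes 120 N, or if a joint passes its speed limit or range.

### The arm

A 6-joint arm with a two-finger parallel gripper is mounted at the origin on the work surface. World frame = base frame: x ahead of the robot, y to its left, z up, the work surface at z = 0. Lengths are in m, angles in rad, forces in N, time in s.
With the tool pointing down it reaches from about 0.4 to 0.825 m from the base axis. Payload 7 kg.
Tool frame: the origin (TCP) lies midway between the tips of the shut fingers; the grasp point (between the pads) lies 19 mm behind it (arm.pinch_z is the distance from the TCP to the grasp point, in m); z points along the fingers, y is the line along which they close (so a half turn about z gives the same grasp; the last joint's range is limited). The gripper opens to 88 mm and grips with 3 to 60 N. Pads are 19 mm wide; open, the fingers measure 130 mm over their backs; the gripper's body (78 mm by 193 mm) begins 47 mm behind the grasp point.
Start: joints at [1.572, 0.359, 0.012, 0, -1.224, -0.288], TCP at [0.191, 0.647, 0.227] pointing down, gripper open.
Joint ranges: [-3.07, 3.07], [-1.43, 2.12], [-1.02, 1.25], [-3.03, 1.67], [-3.05, -0], [-3.03, 3.03]. Speed limits (rad/s): [2.39, 2.39, 3.01, 3.14, 3.14, 3.14].

### API

Orientations are given as [roll, pitch, yaw] about the fixed x, y, z axes, in that order (R = Rz(yaw) Ry(pitch) Rx(roll)).
In Python, from bench import monitor, optics, arm, finder gives the robot as it stands. The module is installed in compiled form; this text tells all that it offers.
- The arm moves only by the tool apply_moves, never from a script. Its argument "increments" is a list of rows, each a list of 7 numbers: the opening, from -1 (shut) to 1 (fully open), then the shift along the world's x, y, z in mm, then the turn, a rotation vector about the world's x, y, z in rad. A call has 1 to 12 rows; each row is the pose to reach, as a shift and turn from the pose commanded when the call began; what a row does not reach only later rows make up. A row lasts 1/8 s, in which the tool goes at most 62.5 mm and 10.7 degrees, less where a joint would pass 70% of its speed; a pose out of reach is approached as far as the arm can. A call with a gripper value outside its range is refused whole. The fingers move at their own pace and stop on an object; the grip force is fixed at half the most. Time passes only in rows, so rows that repeat a pose let the fingers close. It gives the time, the measured TCP pose, the force, the opening and the grip force at its end, in the units of the state.
- monitor.sense(): the state, without advancing time (a new reading comes with each control period).
- optics.camera(name): name is "side" or "top"; returns a dict with "color" (420x560x3 uint8, red, green, blue), "fx", "fy", "cx", "cy" (pixels), "R" (3x3) and "t" (3): a world point X has camera coordinates R X + t. Camera axes: x right, y down, z forward; pixel columns grow to the right and rows downward; lengths in m; the calibration is good to about 2 mm. A picture is of the moment at which its call begins. There is no depth.
- arm.finish_job(): hands the job in; it is judged then, once.
Trained networks look in a picture, given as the dict that the camera call returned (one of the last four; its "shot" number tells which), for a name from the list of things; names that differ only in an ending like _2 or _b are one class to them, and where a whole thing is asked for, a point or a joint stands for the part that bears it (a point fixed in the world has none). Each returns a list of dicts, best first, with "conf" (0 to 1); they miss things now and then, are a little off and sometimes report something else, mostly with a low value. They report only what shows in the picture. A call takes as long as a camera call.
- finder.look_for(picture, thing): "rect" ([left, top, width, height] in pixels, round what is visible of it).
- finder.cut_out(picture, thing): "pixels" (420x560 bool, what is visible of it) and "rect" ([left, top, width, height] in pixels, round what is visible of it).
The state is a dict: "time": time; "qpos": joint angles; "dq": joint speeds; "joint_efforts": joint torques, N m; "tool_pos": TCP position; "orientation": TCP orientation; "contact_force": force on the tool from outside, world axes, zero at the start; "wrist_torque": the same for the moment, N m; "finger_gap": finger opening in m; "grip_force": force on a finger pad.
Only numpy, scipy, OpenCV 4.12 (cv2) and the standard library are available. Lean on these libraries where they do the work, as an engineer would, in place of code of your own. Each camera call takes 0.05 s, during which the arm holds its last target. There are 200 camera calls.

## Working session

There is one attempt and no reset: what is moved stays moved. The work goes in short steps, Python scripts to look and compute and a tool call to move; the robot and the scene stay as the last step left them, time stands still between calls to the robot, and variables do not carry over. Pictures are saved under pics/ and viewed, at most 14 in all, crops included, and the job is handed in when it is done.

Besides the shell and the picture viewer there is one more tool, called after "Call:" by a JSON object that holds its "api" and its "payload", one argument or row to a line. apply_moves: Moves the arm, as the interface text tells. Its arguments: {"type":"object","properties":{"increments":{"type":"array"}},"required":["increments"]}

```bash
mkdir -p pics; python3 - <<'E'
from bench import monitor, optics, arm, finder
import cv2,numpy as np
s=monitor.sense();print({k:np.round(v,3).tolist() for k,v in s.items()},arm.pinch_z)
for n in ["top","side"]:
    p=optics.camera(n);cv2.imwrite(f"pics/{n}0.png",p["color"][:,:,::-1])
    print(n,p["fx"],p["cx"],p["cy"],np.round(p["R"],3).tolist(),np.round(p["t"],3).tolist())
    for t in ["jar0","case","lid_grip","water_cup","egg_in_cup","paint_tube","jar0_lid"]:
        print(t,[(np.round(d["rect"]).tolist(),round(d["conf"],2)) for d in finder.look_for(p,t)])
E
```

```text
{'time': 0.0, 'qpos': [1.572, 0.359, 0.011, -0.0, -1.224, -0.288], 'dq': [0.001, -0.0, -0.0, 0.0, -0.002, -0.001], 'joint_efforts': [0.001, -58.27, 29.305, 6.998, 0.007, -0.0], 'tool_pos': [0.191, 0.647, 0.226], 'orientation': [3.14, -0.0, -0.287], 'contact_force': [-0.972, 0.202, -0.018], 'wrist_torque': [0.005, 0.041, -0.053], 'grip_force': 0.0, 'finger_gap': 0.087} 0.0188
top 387.9121276789031 277.6981436136619 210.03090568557417 [[0.02, -1.0, -0.021], [-0.983, -0.016, -0.181], [0.181, 0.024, -0.983]] [-0.082, 0.559, 1.036]
jar0 [([277.0, 245.0, 26.0, 27.0], 0.92), ([339.0, 186.0, 29.0, 19.0], 0.89), ([285.0, 181.0, 21.0, 25.0], 0.82)]
case [([99.0, 169.0, 146.0, 127.0], 0.59)]
lid_grip [([96.0, 171.0, 148.0, 120.0], 0.83), ([339.0, 182.0, 28.0, 22.0], 0.45)]
water_cup [([386.0, 282.0, 43.0, 34.0], 0.62)]
egg_in_cup [([258.0, 129.0, 15.0, 25.0], 0.62), ([347.0, 184.0, 18.0, 14.0], 0.47)]
paint_tube [([329.0, 133.0, 18.0, 24.0], 0.56)]
jar0_lid [([346.0, 186.0, 20.0, 14.0], 0.62), ([278.0, 250.0, 21.0, 18.0], 0.29)]
side 537.0826024501811 280.0617820852789 196.69107825894045 [[0.893, -0.449, 0.012], [-0.307, -0.63, -0.713], [0.328, 0.634, -0.701]] [-0.521, 0.186, 1.502]
jar0 [([324.0, 236.0, 28.0, 31.0], 0.67), ([298.0, 197.0, 22.0, 34.0], 0.6), ([236.0, 211.0, 27.0, 34.0], 0.58)]
case [([163.0, 120.0, 128.0, 75.0], 0.74), ([237.0, 212.0, 22.0, 23.0], 0.72)]
lid_grip [([163.0, 121.0, 126.0, 61.0], 0.8)]
water_cup [([248.0, 298.0, 33.0, 50.0], 0.77)]
egg_in_cup [([334.0, 164.0, 14.0, 30.0], 0.59)]
paint_tube [([361.0, 201.0, 20.0, 33.0], 0.94)]
jar0_lid [([328.0, 235.0, 21.0, 18.0], 0.59)]
```

```bash
python3 - <<'E'
import cv2
for n in ["top","side"]:
    cv2.imwrite(f"pics/{n}0b.png",cv2.resize(cv2.imread(f"pics/{n}0.png")[90:360,80:440],(800,600),interpolation=cv2.INTER_CUBIC))
E
```

```text
(no output)
```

View pics/top0b.png

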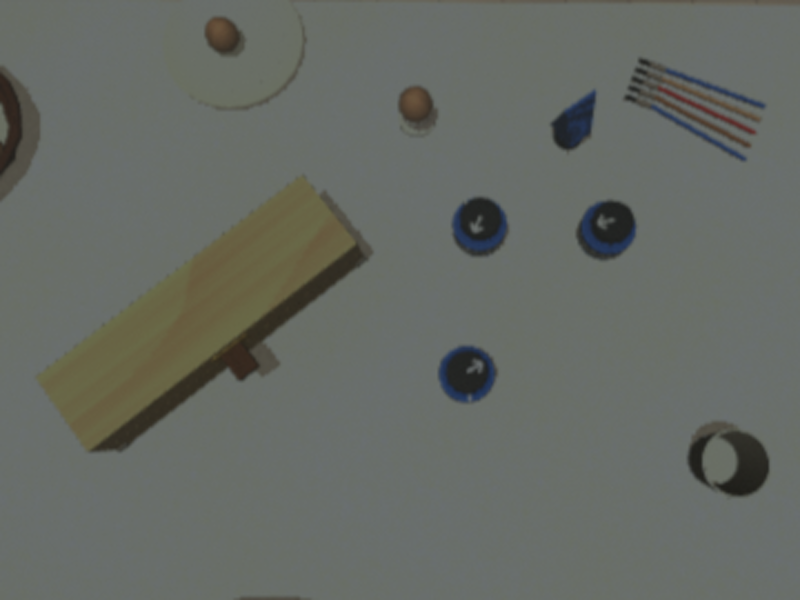

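View pics/side0b.png

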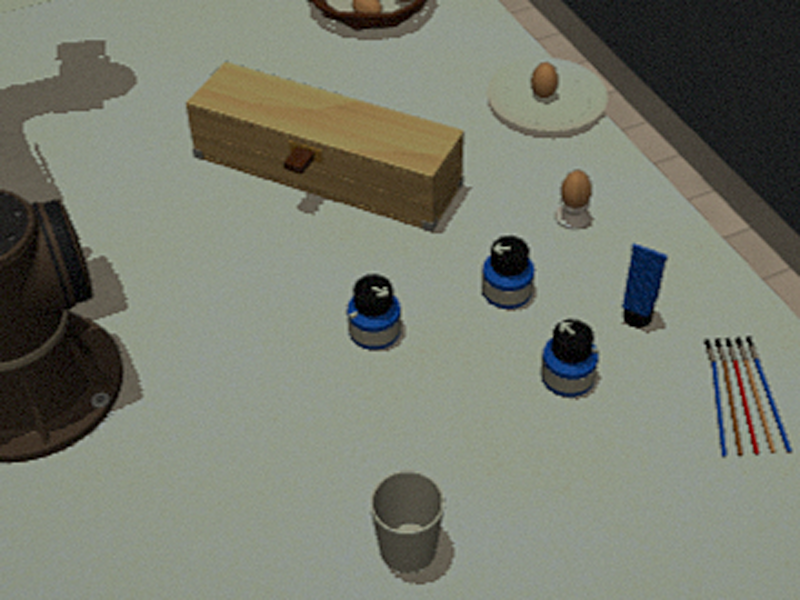

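Top view: closed case left (lid corners about (303,177),(357,240),(90,450),(38,378) in the crop, lug at (243,360)); three jars with lids near (480,218), (608,222), (467,370), with the arrows turned. The side view confirms three jars, plus tube, egg and cup clear of the case.

```bash
cat > h.py <<'E'
from bench import monitor, optics, arm, finder
import cv2,numpy as np
from scipy.optimize import minimize
def proj(p,X):
    c=np.atleast_2d(X)@np.array(p["R"]).T+p["t"]
    return np.c_[p["fx"]*c[:,0]/c[:,2]+p["cx"],p["fy"]*c[:,1]/c[:,2]+p["cy"]]
def back(p,u,v,z):
    R=np.array(p["R"]);d=R.T@[(u-p["cx"])/p["fx"],(v-p["cy"])/p["fy"],1];o=-R.T@p["t"]
    return o+d*(z-o[2])/d[2]
a=np.linspace(0,2*np.pi,40,endpoint=False);C=np.c_[np.cos(a),np.sin(a)]
def cyl(*rz): return np.vstack([np.c_[r*C,np.full(40,z)] for r,z in rz])
JAR=cyl((.035,0),(.035,.046),(.025,.054),(.025,.082))
def box(x0,x1,y0,y1,z0,z1): return np.array([[x,y,z] for x in(x0,x1) for y in(y0,y1) for z in(z0,z1)])
CASE=box(-.0555,.0555,-.198,.198,0,.105)
def place(M,q):
    t=q[2] if len(q)>2 else 0;c,s=np.cos(t),np.sin(t)
    return M@np.array([[c,s,0],[-s,c,0],[0,0,1]])+[q[0],q[1],0]
def sil(p,X,S=4):
    m=np.zeros((420*S,560*S),np.uint8)
    cv2.fillConvexPoly(m,cv2.convexHull(np.round((proj(p,X)+.5)*S-.5).astype(np.int32)),1)
    return cv2.resize(m.astype(np.float32),(560,420),interpolation=cv2.INTER_AREA)
def fit(pm,M,q):
    def f(q):
        e=0
        for p,m in pm:
            s=sil(p,place(M,q));e+=1-np.minimum(s,m).sum()/np.maximum(s,m).sum()
        return e/len(pm)
    st=np.vstack([q]+[np.array(q)+.012*np.eye(len(q))[i] for i in range(len(q))])
    r=minimize(f,q,method="Nelder-Mead",options=dict(initial_simplex=st,xatol=2e-4,fatol=1e-4))
    return r.x,r.fun
def jars():
    T=optics.camera("top");S=optics.camera("side")
    t=[d["pixels"] for d in finder.cut_out(T,"jar0") if d["conf"]>.3]
    s=[d["pixels"] for d in finder.cut_out(S,"jar0") if d["conf"]>.3]
    out=[]
    for m in t:
        v,u=np.argwhere(m).mean(0);q=back(T,u,v,.045)[:2]
        pm=[(T,m.astype(np.float32))]
        h=sil(S,place(JAR,q))
        k=[x for x in s if np.minimum(x,h).sum()>.4*np.maximum(x,h).sum()]
        if k: pm.append((S,k[0].astype(np.float32)))
        out.append((*fit(pm,JAR,q),len(pm)))
    return T,S,out
E
python3 - <<'E'
from h import *
T,S,o=jars()
for x in o: print("jar",np.round(x[0],4),round(x[1],3),x[2])
for n in ["water_cup","egg_in_cup","paint_tube"]:
    for p,k in((T,"T"),(S,"S")):
        for d in finder.cut_out(p,n)[:1]:
            v,u=np.argwhere(d["pixels"]).mean(0);print(n,k,round(d["conf"],2),np.round(back(p,u,v,.045),3))
pm=[]
for p,k in((T,"T"),(S,"S")):
    m=sum(d["pixels"].astype(int) for n in("case","lid_grip") for d in finder.cut_out(p,n) if d["conf"]>.5 and d["pixels"].sum()>2000)>0
    pm.append((p,m.astype(np.float32)))
c0=back(T,80+198*.45,90+310*.45,.1)[:2]
for q in(pm,pm[:1],pm[1:]):print("case",c0,fit(q,CASE,[*c0,.64]))
f=lambda u,v,z:np.round(back(T,80+u*.45,90+v*.45,z),4)
print([f(*c,.105) for c in((303,177),(357,240),(90,450),(38,378))],f(243,360,.085))
for n,p in(("top",T),("side",S)):
    im=cv2.imread(f"pics/{n}0.png")
    if n=="top":
        for u,v in((480,218),(608,222),(467,370)): print(f(u,v,.082))
E
```

```text
jar [ 0.4272 -0.1057] 0.051 2
jar [ 0.6169 -0.1208] 0.055 2
jar [ 0.323  -0.4335] 0.222 1
jar [ 0.6154 -0.2856] 0.056 2
jar [ 0.7648 -0.2476] 0.392 1
water_cup T 0.74 [ 0.325 -0.428  0.045]
water_cup S 0.73 [ 0.33  -0.411  0.045]
egg_in_cup T 0.6 [ 0.768 -0.037  0.045]
egg_in_cup S 0.67 [ 0.766 -0.046  0.045]
paint_tube T 0.86 [ 0.753 -0.244  0.045]
paint_tube S 0.8 [ 0.762 -0.227  0.045]
case [0.49418421 0.21433894] (array([0.49481394, 0.21588138, 0.68469885]), np.float64(0.07155853509902954))
case [0.49418421 0.21433894] (array([0.49509074, 0.21494785, 0.69463079]), np.float64(0.10296362638473511))
case [0.49418421 0.21433894] (array([0.49362161, 0.21625929, 0.68397499]), np.float64(0.03606897592544556))
[array([0.6594, 0.0952, 0.105 ]), array([0.5817, 0.0261, 0.105 ]), array([0.328 , 0.3272, 0.105 ]), array([0.4096, 0.3968, 0.105 ])] [0.4366 0.1603 0.085 ]
[ 0.6167 -0.1222  0.082 ]
[ 0.614  -0.2794  0.082 ]
[ 0.4298 -0.1087  0.082 ]
```

```bash
python3 - <<'E'
from h import *
T=optics.camera("top");S=optics.camera("side")
m=cv2.imread("pics/top0.png");hsv=cv2.cvtColor(m,cv2.COLOR_BGR2HSV)
f=lambda u,v:hsv[int(90+v*.45),int(80+u*.45)]
print("top",f(198,310),f(290,230),"front",f(220,360),"lug",f(243,362),"table",f(400,300),"jar",f(480,218))
TOP=box(-.0555,.0555,-.198,.198,.105,.105)
k=(hsv[...,1]>60)&(hsv[...,0]>12)&(hsv[...,0]<40)&(hsv[...,2]>75)
n,l,st,ce=cv2.connectedComponentsWithStats(k.astype(np.uint8));i=1+st[1:,4].argmax();print(st[i])
for th in (75,):
  print(fit([(T,(l==i).astype(np.float32))],TOP,[.4947,.213,.69]))
m2=cv2.imread("pics/side0.png");cv2.imwrite("pics/x.png",m)
# lug: reddish dark
for p,mm,win in((T,m,(170,230,230,285)),(S,m2,(190,145,235,180))):
    h=cv2.cvtColor(mm,cv2.COLOR_BGR2HSV);x0,y0,x1,y1=win
    kk=np.zeros(h.shape[:2],bool);kk[y0:y1,x0:x1]=((h[...,0]<10)|(h[...,0]>170))[y0:y1,x0:x1]&(h[...,1]>70)[y0:y1,x0:x1]
    n,l,st,ce=cv2.connectedComponentsWithStats(kk.astype(np.uint8));i=1+st[1:,4].argmax()
    LUG=box(-.0955,-.0555,-.015,.015,.073,.087)
    print(st[i],ce[i],back(p,*ce[i],.083),"pred",proj(p,place(LUG,[.4947,.213,.69])).mean(0),fit([(p,(l==i).astype(np.float32))],LUG,[.4947,.213]), )
E
```

```text
top [ 23  99 103] [ 28  86 104] front [19 90 48] lug [ 11 111  55] table [ 55  14 111] jar [68 13 78]
[  97  170  143  123 6077]
(array([0.49533098, 0.21309222, 0.69348408]), np.float64(0.02386718988418579))Traceback (most recent call last):
  File "<stdin>", line 16, in <module>
ValueError: attempt to get argmax of an empty sequence
```

Call:
{"api": "apply_moves", "payload": {
  "increments": [
    [1, 60, -120, 0, 0, 0, 0.2],
    [1, 120, -240, 0, 0, 0, 0.5],
    [1, 180, -360, 0, 0, 0, 0.8],
    [1, 240, -487, 0, 0, 0, 0.98],
    [1, 240, -487, 0, 0, 0, 0.98],
    [1, 240, -487, 0, 0, 0, 0.98],
    [1, 240, -487, 0, 0, 0, 0.98],
    [1, 240, -487, 0, 0, 0, 0.98],
    [1, 240, -487, 0, 0, 0, 0.98],
    [1, 240, -487, 0, 0, 0, 0.98],
    [1, 240, -487, 0, 0, 0, 0.98],
    [1, 240, -487, 0, 0, 0, 0.98]
  ]
}}

```text
time: 3.1
tool_pos: [0.4307, 0.1613, 0.2266]
orientation: [-3.142, -0.0, 0.694]
contact_force: [-1.2, -0.3, -0.1]
finger_gap: 0.0875
grip_force: 0.0
```

```bash
python3 -c "
from h import *
s=monitor.sense();print({k:np.round(s[k],4).tolist() for k in ('time','qpos','tool_pos','orientation','contact_force','finger_gap')})"
```

```text
{'time': 3.1, 'qpos': [0.7884, -0.0038, -0.4397, -0.0001, -1.1347, 1.4769], 'tool_pos': [0.4307, 0.1613, 0.2266], 'orientation': [-3.1415, -0.0002, 0.6945], 'contact_force': [-1.1983, -0.255, -0.0936], 'finger_gap': 0.0875}
```

Call:
{"api": "apply_moves", "payload": {
  "increments": [
    [1, 0, -1.5, -60, 0, 0, 0],
    [1, 0, -1.5, -120, 0, 0, 0],
    [1, 0, -1.5, -150, 0, 0, 0],
    [1, 0, -1.5, -165, 0, 0, 0],
    [1, 0, -1.5, -165, 0, 0, 0],
    [-1, 0, -1.5, -165, 0, 0, 0],
    [-1, 0, -1.5, -165, 0, 0, 0],
    [-1, 0, -1.5, -165, 0, 0, 0],
    [-1, 0, -1.5, -165, 0, 0, 0],
    [-1, 0, -1.5, -165, 0, 0, 0],
    [-1, 0, -1.5, -165, 0, 0, 0]
  ]
}}

```text
time: 4.47
tool_pos: [0.4309, 0.1589, 0.0616]
orientation: [-3.141, -0.0, 0.693]
contact_force: [-9.5, 9.2, 3.0]
finger_gap: 0.0333
grip_force: 8.7
```

```bash
python3 - <<'E'
from h import *
T=optics.camera("top");S=optics.camera("side")
for n,p,x,y in(("t",T,120,180),("s",S,140,100)):
    cv2.imwrite(f"pics/grip_{n}.png",p["color"][y:y+120,x:x+160,::-1].repeat(3,0).repeat(3,1))
cv2.imwrite("pics/grip.png",np.hstack([cv2.imread("pics/grip_t.png")[:,:400],cv2.imread("pics/grip_s.png")[:,:400]]))
# arc: hinge radius, world shifts from start pose, for tool kept vertical
c,s=np.cos(.6935),np.sin(.6935)
for th in np.arange(.15,1.81,.15):
    x=-139*np.cos(th)+30*np.sin(th)+139;z=139*np.sin(th)+30*np.cos(th)-30
    print(round(th,2),np.round([x*c,x*s,z],0))
E
```

```text
0.15 [ 5.  4. 20.]
0.3 [12. 10. 40.]
0.45 [21. 17. 57.]
0.6 [32. 26. 73.]
0.75 [44. 37. 87.]
0.9 [59. 49. 98.]
1.05 [ 74.  61. 105.]
1.2 [ 90.  75. 110.]
1.35 [106.  88. 112.]
1.5 [122. 102. 111.]
1.65 [138. 115. 106.]
1.8 [154. 128.  99.]
```

View pics/grip.png

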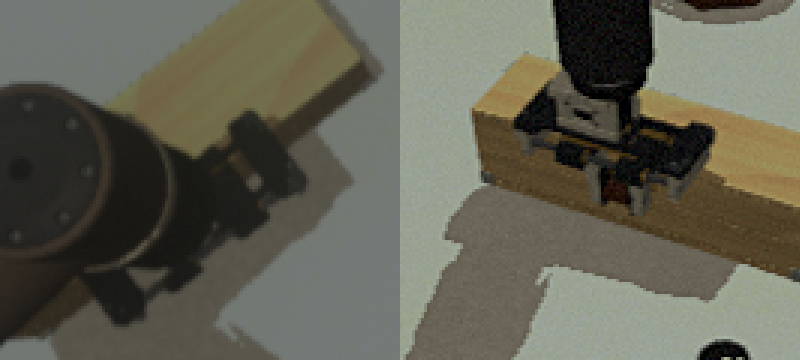

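The picture shows both fingers straddling the lug in front of the lid (right panel about (615,185)). There is slight lateral contact, so I'll centre 3 mm along the case's y and let it close.

Call:
{"api": "apply_moves", "payload": {
  "increments": [
    [-1, -2, 2, 0, 0, 0, 0],
    [-1, -2, 2, 0, 0, 0, 0],
    [-1, -2, 2, 0, 0, 0, 0],
    [-1, -2, 2, 0, 0, 0, 0]
  ]
}}

```text
time: 5.08
tool_pos: [0.4298, 0.1604, 0.0617]
orientation: [3.14, -0.0, 0.693]
contact_force: [7.6, -5.1, -1.5]
finger_gap: 0.03
grip_force: 30.0
```

Call:
{"api": "apply_moves", "payload": {
  "increments": [
    [-1, 3, 1, 10, 0, 0, 0],
    [-1, 6, 3, 20, 0, 0, 0],
    [-1, 9, 6, 30, 0, 0, 0],
    [-1, 13, 9, 40, 0, 0, 0],
    [-1, 17, 12, 49, 0, 0, 0],
    [-1, 22, 16, 57, 0, 0, 0],
    [-1, 27, 20, 65, 0, 0, 0],
    [-1, 33, 25, 73, 0, 0, 0],
    [-1, 39, 30, 80, 0, 0, 0],
    [-1, 45, 36, 87, 0, 0, 0],
    [-1, 52, 42, 93, 0, 0, 0],
    [-1, 60, 48, 98, 0, 0, 0]
  ]
}}

```text
time: 6.58
tool_pos: [0.4885, 0.209, 0.16]
orientation: [-3.141, 0.002, 0.693]
contact_force: [-7.8, 2.9, -0.7]
finger_gap: 0.0298
grip_force: 30.0
```

Call:
{"api": "apply_moves", "payload": {
  "increments": [
    [-1, 7, 6, 4, 0, 0, 0],
    [-1, 15, 12, 7, 0, 0, 0],
    [-1, 23, 19, 10, 0, 0, 0],
    [-1, 31, 26, 12, 0, 0, 0],
    [-1, 39, 32, 13, 0, 0, 0],
    [-1, 47, 39, 14, 0, 0, 0],
    [-1, 55, 46, 14, 0, 0, 0],
    [-1, 63, 53, 13, 0, 0, 0],
    [-1, 71, 60, 11, 0, 0, 0],
    [-1, 79, 66, 8, 0, 0, 0],
    [-1, 87, 73, 5, 0, 0, 0],
    [-1, 95, 79, 1, 0, 0, 0]
  ]
}}

```text
time: 8.07
tool_pos: [0.5851, 0.2891, 0.161]
orientation: [-3.141, -0.002, 0.693]
contact_force: [-3.2, 3.4, 3.9]
finger_gap: 0.0299
grip_force: 30.0
```

Call:
{"api": "apply_moves", "payload": {
  "increments": [
    [-1, 5, 4, -3, 0, 0, 0],
    [-1, 10, 8, -6, 0, 0, 0],
    [-1, 10, 8, -6, 0, 0, 0],
    [1, 10, 8, -6, 0, 0, 0],
    [1, 10, 8, -6, 0, 0, 0],
    [1, 10, 8, -6, 0, 0, 0],
    [1, 10, 8, -6, 0, 0, 0],
    [1, 10, 8, -6, 0, 0, 0],
    [1, 10, 8, 30, 0, 0, 0],
    [1, 10, 8, 80, 0, 0, 0],
    [1, 10, 8, 110, 0, 0, 0],
    [1, 10, 8, 110, 0, 0, 0]
  ]
}}

```text
time: 9.57
tool_pos: [0.5951, 0.2966, 0.274]
orientation: [3.141, -0.006, 0.693]
contact_force: [-0.3, -0.3, -0.3]
finger_gap: 0.0872
grip_force: 0.0
```

```bash
cat > look.py <<'E'
from h import *
import sys
T=optics.camera("top");S=optics.camera("side")
A=[p["color"][100:340,80:440,::-1] for p in(T,S)]
cv2.imwrite(sys.argv[1],cv2.resize(np.hstack(A),(800,267)))
E
python3 look.py pics/open.png
```

```text
(no output)
```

View pics/open.png

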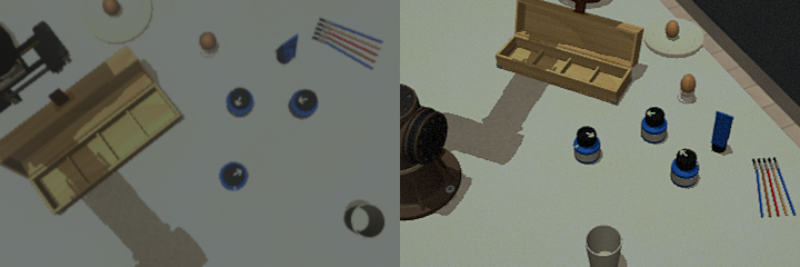

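The lid lies back on its stop (about (60,95) in the left panel), and all four compartments are empty. Next I measure the jars again with the arm out of the way.

```bash
cat > jars.py <<'E'
from h import *
T,S,o=jars()
for x in o: print("jar",np.round(x[0],4),round(x[1],3),x[2])
print(np.round(monitor.sense()["tool_pos"],4))
E
python3 jars.py
```

```text
jar [ 0.4257 -0.1074] 0.057 2
jar [ 0.6166 -0.285 ] 0.094 2
jar [ 0.6179 -0.1208] 0.092 2
[0.5936 0.2956 0.2693]
```

Call:
{"api": "apply_moves", "payload": {
  "increments": [
    [1, 0, -62, 0, 0, 0, 0],
    [1, 5, -124, 0, 0, 0, -0.1],
    [1, 10, -186, 0, 0, 0, -0.2],
    [1, 15, -248, 0, 0, 0, -0.3],
    [1, 20, -310, 0, 0, 0, -0.4],
    [1, 23, -372, -40, 0, 0, -0.5],
    [1, 23, -417, -80, 0, 0, -0.54],
    [1, 23, -417, -110, 0, 0, -0.54],
    [1, 23, -417, -110, 0, 0, -0.54],
    [1, 23, -417, -110, 0, 0, -0.54],
    [1, 23, -417, -110, 0, 0, -0.54]
  ]
}}

```text
time: 11.25
tool_pos: [0.6181, -0.1203, 0.1625]
orientation: [3.141, -0.003, 0.155]
contact_force: [0.7, -0.3, 0.4]
finger_gap: 0.0878
grip_force: 0.0
```

Call:
{"api": "apply_moves", "payload": {
  "increments": [
    [1, -0.5, -0.5, -50, 0, 0, 0],
    [1, -0.5, -0.5, -85, 0, 0, 0],
    [1, -0.5, -0.5, -102, 0, 0, 0],
    [1, -0.5, -0.5, -102, 0, 0, 0],
    [-1, -0.5, -0.5, -102, 0, 0, 0],
    [-1, -0.5, -0.5, -102, 0, 0, 0],
    [-1, -0.5, -0.5, -102, 0, 0, 0],
    [-1, -0.5, -0.5, -102, 0, 0, 0],
    [-1, -0.5, -0.5, -102, 0, 0, 0]
  ]
}}

```text
time: 12.38
tool_pos: [0.6167, -0.1217, 0.0589]
orientation: [3.141, -0.0, 0.153]
contact_force: [-0.4, -0.7, 2.5]
finger_gap: 0.0495
grip_force: 30.0
```

Call:
{"api": "apply_moves", "payload": {
  "increments": [
    [-1, 0, 0, 0, 0, 0, -0.18],
    [-1, 0, 0, 0, 0, 0, -0.36],
    [-1, 0, 0, 0, 0, 0, -0.54],
    [-1, 0, 0, 0, 0, 0, -0.72],
    [-1, 0, 0, 0, 0, 0, -0.9],
    [-1, 0, 0, 0, 0, 0, -1.08],
    [-1, 0, 0, 0, 0, 0, -1.26],
    [-1, 0, 0, 0, 0, 0, -1.4]
  ]
}}

```text
time: 13.38
tool_pos: [0.6173, -0.1214, 0.0589]
orientation: [-3.14, -0.0, -1.252]
contact_force: [1.1, 0.0, 0.6]
finger_gap: 0.0494
grip_force: 30.0
```

```bash
python3 -c "
from h import *
s=monitor.sense();print({k:np.round(s[k],3).tolist() for k in ('qpos','orientation','contact_force','wrist_torque')})"
```

```text
{'qpos': [0.116, 0.433, -0.294, 0.0, -0.842, 0.203], 'orientation': [-3.14, -0.0, -1.252], 'contact_force': [1.089, 0.018, 0.555], 'wrist_torque': [0.303, -0.686, 0.059]}
```

Call:
{"api": "apply_moves", "payload": {
  "increments": [
    [-1, 0, 0, 0, 0, 0, -0.18],
    [-1, 0, 0, 0, 0, 0, -0.36],
    [-1, 0, 0, 0, 0, 0, -0.54],
    [-1, 0, 0, 0, 0, 0, -0.72],
    [-1, 0, 0, 0, 0, 0, -0.9],
    [-1, 0, 0, 0, 0, 0, -1.08],
    [-1, 0, 0, 0, 0, 0, -1.2],
    [-1, 0, 0, 0, 0, 0, -1.2],
    [-1, 0, 0, 0, 0, 0, -1.2]
  ]
}}

```text
time: 14.5
tool_pos: [0.6169, -0.1216, 0.0589]
orientation: [-3.141, 0.001, -2.444]
contact_force: [0.4, -0.4, 2.3]
finger_gap: 0.0498
grip_force: 30.0
```

```bash
python3 -c "
from h import *
s=monitor.sense();print({k:np.round(s[k],3).tolist() for k in ('qpos','orientation','contact_force','wrist_torque')})"; python3 look.py pics/turn1.png
```

```text
{'qpos': [0.115, 0.432, -0.295, 0.0, -0.843, -0.989], 'orientation': [-3.141, 0.001, -2.444], 'contact_force': [0.414, -0.443, 2.259], 'wrist_torque': [-0.004, -0.517, 0.034]}
```

Call:
{"api": "apply_moves", "payload": {
  "increments": [
    [1, 0, 0, 0, 0, 0, 0],
    [1, 0, 0, 0, 0, 0, 0],
    [1, 0, 0, 0, 0, 0, 0],
    [1, 0, 0, 0, 0, 0, 0],
    [1, 0, 0, 50, 0, 0, 0],
    [1, -60, 60, 110, 0, 0, 0],
    [1, -100, 120, 120, 0, 0, 0],
    [1, -100, 180, 120, 0, 0, 0],
    [1, -100, 240, 120, 0, 0, 0],
    [1, -100, 240, 120, 0, 0, 0]
  ]
}}

```text
time: 15.85
tool_pos: [0.516, 0.1209, 0.1794]
orientation: [-3.142, 0.002, -2.445]
contact_force: [1.0, -0.7, -0.5]
finger_gap: 0.0874
grip_force: 0.0
```

```bash
python3 jars.py; python3 - <<'E'
from h import *
T=optics.camera("top");S=optics.camera("side")
o=[]
for X in([.617,-.121,.06],[.4257,-.107,.06],[.6166,-.285,.06]):
    r=[]
    for p in(T,S):
        u,v=np.round(proj(p,X)[0]).astype(int);r.append(cv2.resize(p["color"][v-22:v+22,u-22:u+22,::-1],(264,264),interpolation=cv2.INTER_CUBIC))
    o.append(np.vstack(r))
cv2.imwrite("pics/lids.png",cv2.convertScaleAbs(np.hstack(o),alpha=1.5))
E
```

```text
jar [ 0.6126 -0.1222] 0.063 2
jar [ 0.6166 -0.285 ] 0.072 2
jar [ 0.4269 -0.1062] 0.048 2
[0.5162 0.119  0.1786]
```

View pics/lids.png

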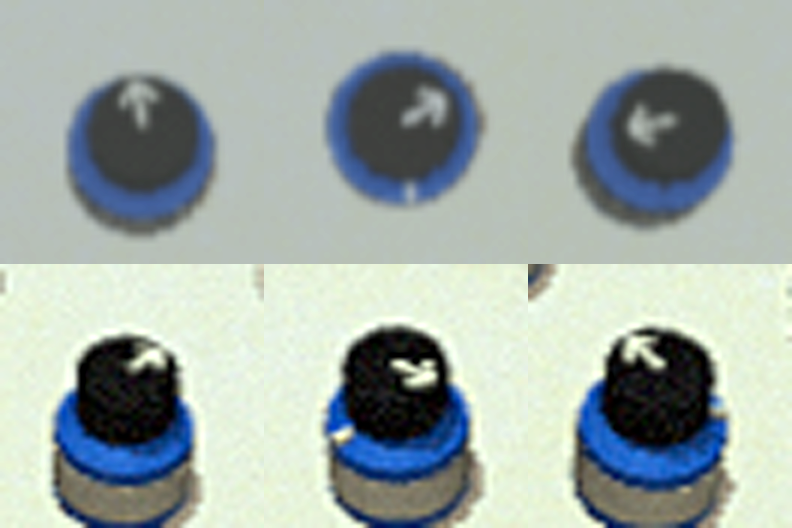

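Jar 1 (left column): the arrow points up and the rib is hidden behind the lid on that side, which fits fully home. Jar 2's rib is at the bottom and its arrow at about 35°, so it is about 2.2 rad loose; jar 3 is about as loose. A 2.6 rad turn covers both.

Call:
{"api": "apply_moves", "payload": {
  "increments": [
    [1, 50, -60, 0, 0, 0, 0],
    [1, 99, -120, 0, 0, 0, 0],
    [1, 99, -180, -10, 0, 0, 0],
    [1, 99, -241, -20, 0, 0, 0],
    [1, 99, -241, -70, 0, 0, 0],
    [1, 99, -241, -117, 0, 0, 0],
    [1, 99, -241, -117, 0, 0, 0],
    [-1, 99, -241, -117, 0, 0, 0],
    [-1, 99, -241, -117, 0, 0, 0],
    [-1, 99, -241, -117, 0, 0, 0],
    [-1, 99, -241, -117, 0, 0, 0],
    [-1, 99, -241, -117, 0, 0, 0]
  ]
}}

```text
time: 17.65
tool_pos: [0.6158, -0.1224, 0.0623]
orientation: [-3.141, 0.001, -2.446]
contact_force: [0.2, 0.4, 4.3]
finger_gap: 0.049
grip_force: 30.0
```

Call:
{"api": "apply_moves", "payload": {
  "increments": [
    [-1, 0, 0, 0, 0, 0, -0.15],
    [-1, 0, 0, 0, 0, 0, 0],
    [-1, 0, 0, 25, 0, 0, 0],
    [-1, 0, 0, 60, 0, 0, 0],
    [-1, -20, 40, 90, 0, 0, 0],
    [-1, -45, 95, 90, 0, 0, 0],
    [-1, -71, 150, 90, 0, 0, 0],
    [-1, -97, 205, 90, 0, 0, 0],
    [-1, -123, 260, 90, 0, 0, 0],
    [-1, -149, 315, 90, 0, 0, 0],
    [-1, -175, 370, 90, 0, 0, 0],
    [-1, -201, 425, 90, 0, 0, 0]
  ]
}}

```text
time: 19.15
tool_pos: [0.4128, 0.3037, 0.1512]
orientation: [3.141, -0.001, -2.447]
contact_force: [2.0, 0.1, -3.2]
finger_gap: 0.0492
grip_force: 30.0
```

Call:
{"api": "apply_moves", "payload": {
  "increments": [
    [-1, -9, 19, 0, 0, 0, 0],
    [-1, -9, 19, -15, 0, 0, 0],
    [-1, -9, 19, -45, 0, 0, 0],
    [-1, -9, 19, -68, 0, 0, 0],
    [-1, -9, 19, -75, 0, 0, 0],
    [-1, -9, 19, -79, 0, 0, 0],
    [-1, -9, 19, -81, 0, 0, 0],
    [-1, -9, 19, -81, 0, 0, 0]
  ]
}}

```text
time: 20.15
tool_pos: [0.4057, 0.3216, 0.0711]
orientation: [3.141, 0.001, -2.447]
contact_force: [-0.9, -0.5, -3.4]
finger_gap: 0.0491
grip_force: 30.0
```

Call:
{"api": "apply_moves", "payload": {
  "increments": [
    [-1, 0, 0, -1.5, 0, 0, 0],
    [-1, 0, 0, -2, 0, 0, -0.15],
    [-1, 0, 0, -2, 0, 0, -0.3],
    [-1, 0, 0, -2, 0, 0, -0.45],
    [-1, 0, 0, -2, 0, 0, -0.5],
    [-1, 0, 0, -2, 0, 0, -0.5]
  ]
}}

```text
time: 20.9
tool_pos: [0.4065, 0.3227, 0.0703]
orientation: [3.14, 0.003, -2.946]
contact_force: [-0.3, -1.0, 5.5]
finger_gap: 0.0497
grip_force: 30.0
```

Call:
{"api": "apply_moves", "payload": {
  "increments": [
    [0.5, 0, 0, 0, 0, 0, 0],
    [0.5, 0, 0, 0, 0, 0, 0],
    [0.5, 0, 0, 0, 0, 0, 0],
    [0.5, 0, 0, 30, 0, 0, 0],
    [0.5, 0, 0, 80, 0, 0, 0],
    [1, -10, -60, 110, 0, 0, 0.18],
    [1, -10, -120, 110, 0, 0, 0.36],
    [1, -10, -180, 110, 0, 0, 0.54],
    [1, -10, -180, 110, 0, 0, 0.6],
    [1, -10, -180, 110, 0, 0, 0.6]
  ]
}}

```text
time: 22.15
tool_pos: [0.3956, 0.1409, 0.1789]
orientation: [-3.142, 0.001, -2.349]
contact_force: [0.3, 0.4, -0.1]
finger_gap: 0.0874
grip_force: 0.0
```

```bash
python3 jars.py; python3 - <<'E'
from h import *
T=optics.camera("top");S=optics.camera("side")
o=[]
for X in([.4046,.3223,.07],[.4257,-.107,.06],[.6166,-.285,.06]):
    r=[]
    for p in(T,S):
        u,v=np.round(proj(p,X)[0]).astype(int);r.append(cv2.resize(p["color"][v-22:v+22,u-22:u+22,::-1],(264,264),interpolation=cv2.INTER_CUBIC))
    o.append(np.vstack(r))
cv2.imwrite("pics/lids2.png",cv2.convertScaleAbs(np.hstack(o),alpha=1.5))
E
```

```text
jar [ 0.4264 -0.1076] 0.118 2
jar [ 0.6161 -0.2847] 0.095 2
[0.3955 0.142  0.1784]
```

View pics/lids2.png

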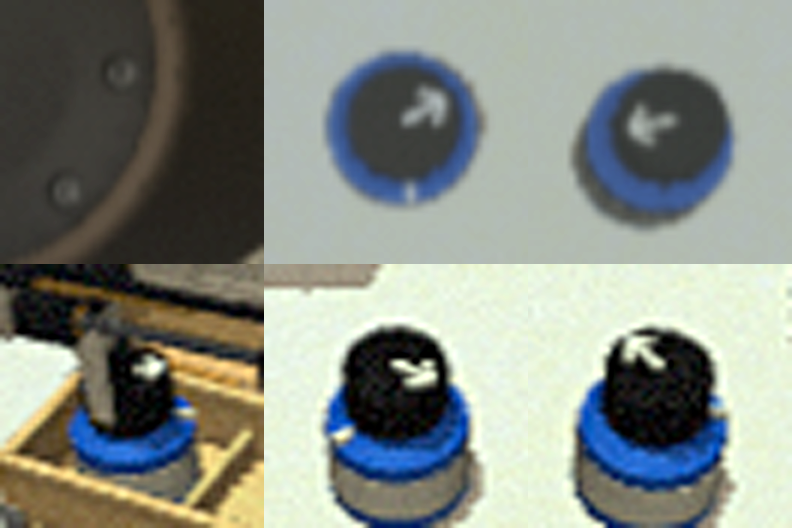

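Jar 1 stands in its compartment with arrow and rib both pointing right (about (150,365) and (185,412)): its lid is home. Next is the near jar.

Call:
{"api": "apply_moves", "payload": {
  "increments": [
    [1, 30, -25, 0, 0, 0, 0.18],
    [1, 45, -50, 0, 0, 0, 0.36],
    [1, 45, -75, 0, 0, 0, 0.54],
    [1, 45, -100, 0, 0, 0, 0.72],
    [1, 45, -125, 0, 0, 0, 0.9],
    [1, 45, -150, 0, 0, 0, 1.08],
    [1, 45, -175, 0, 0, 0, 1.26],
    [1, 45, -200, 0, 0, 0, 1.44],
    [1, 40, -225, 0, 0, 0, 1.62],
    [1, 35, -249, 0, 0, 0, 1.8],
    [1, 30.5, -249, -20, 0, 0, 1.98],
    [1, 30.5, -249, -20, 0, 0, 2.16]
  ]
}}

```text
time: 23.95
tool_pos: [0.4248, -0.1077, 0.1571]
orientation: [3.141, 0.003, -0.182]
contact_force: [-0.8, -0.1, -0.4]
finger_gap: 0.0874
grip_force: 0.0
```

Call:
{"api": "apply_moves", "payload": {
  "increments": [
    [1, 0, 0, -30, 0, 0, 0.18],
    [1, 0, 0, -60, 0, 0, 0.36],
    [1, 0, 0, -60, 0, 0, 0.36],
    [1, 0, 0, -60, 0, 0, 0.36]
  ]
}}

```text
time: 24.45
tool_pos: [0.4267, -0.1074, 0.0993]
orientation: [3.141, -0.0, 0.17]
contact_force: [-0.3, -0.1, 0.9]
finger_gap: 0.0876
grip_force: 0.0
```

Call:
{"api": "apply_moves", "payload": {
  "increments": [
    [1, -0.5, 0, -25, 0, 0, 0],
    [1, -0.5, 0, -38, 0, 0, 0],
    [1, -0.5, 0, -38, 0, 0, 0],
    [-1, -0.5, 0, -38, 0, 0, 0],
    [-1, -0.5, 0, -38, 0, 0, 0],
    [-1, -0.5, 0, -38, 0, 0, 0],
    [-1, -0.5, 0, -38, 0, 0, 0],
    [-1, -0.5, 0, -38, 0, 0, 0],
    [-1, -0.5, 0, -38, 0, 0, 0]
  ]
}}

```text
time: 25.58
tool_pos: [0.4256, -0.1077, 0.0607]
orientation: [3.141, -0.0, 0.173]
contact_force: [-0.3, -0.9, 1.7]
finger_gap: 0.0493
grip_force: 30.0
```

Call:
{"api": "apply_moves", "payload": {
  "increments": [
    [-1, 0, 0, 0, 0, 0, -0.18],
    [-1, 0, 0, 0, 0, 0, -0.36],
    [-1, 0, 0, 0, 0, 0, -0.54],
    [-1, 0, 0, 0, 0, 0, -0.72],
    [-1, 0, 0, 0, 0, 0, -0.9],
    [-1, 0, 0, 0, 0, 0, -1.08],
    [-1, 0, 0, 0, 0, 0, -1.26],
    [-1, 0, 0, 0, 0, 0, -1.4]
  ]
}}

```text
time: 26.58
tool_pos: [0.4261, -0.1074, 0.0607]
orientation: [-3.14, -0.0, -1.232]
contact_force: [1.4, 0.6, 0.4]
finger_gap: 0.0492
grip_force: 30.0
```

Call:
{"api": "apply_moves", "payload": {
  "increments": [
    [-1, 0, 0, 0, 0, 0, -0.18],
    [-1, 0, 0, 0, 0, 0, -0.36],
    [-1, 0, 0, 0, 0, 0, -0.54],
    [-1, 0, 0, 0, 0, 0, -0.72],
    [-1, 0, 0, 0, 0, 0, -0.9],
    [-1, 0, 0, 0, 0, 0, -1.08],
    [-1, 0, 0, 0, 0, 0, -1.22],
    [-1, 0, 0, 0, 0, 0, -1.22],
    [-1, 0, 0, 0, 0, 0, -1.22]
  ]
}}

```text
time: 27.7
tool_pos: [0.4257, -0.1076, 0.0607]
orientation: [-3.141, 0.0, -2.444]
contact_force: [1.5, 0.8, 0.6]
finger_gap: 0.0498
grip_force: 30.0
```

```bash
python3 - <<'E'
from h import *
print(np.round(monitor.sense()["wrist_torque"],3))
o=[]
for p in(optics.camera("top"),optics.camera("side")):
    u,v=np.round(proj(p,[.426,-.107,.06])[0]).astype(int);o.append(cv2.resize(p["color"][v-30:v+30,u-30:u+30,::-1],(390,390),interpolation=cv2.INTER_CUBIC))
cv2.imwrite("pics/j2.png",cv2.convertScaleAbs(np.hstack(o),alpha=1.5))
E
```

```text
[ 0.055 -0.466  0.038]
```

View pics/j2.png

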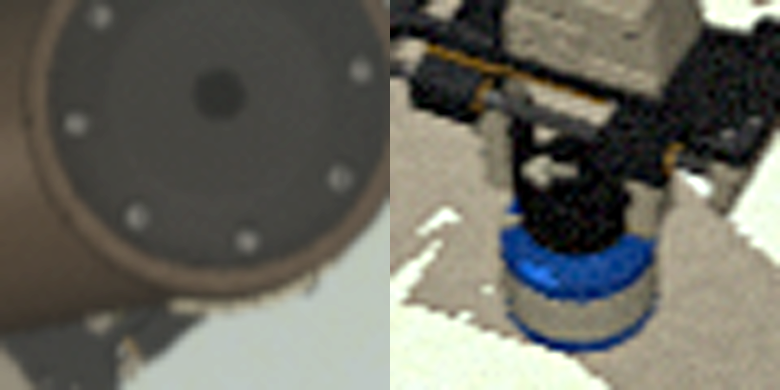

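The arrow points left at (545,170) and the rib has gone out of sight behind the left finger, consistent with the jar turning the last ~0.4 rad with its lid home. I lift and carry it, with no turning back.

Call:
{"api": "apply_moves", "payload": {
  "increments": [
    [-1, 0, 0, 25, 0, 0, 0],
    [-1, 0, 0, 60, 0, 0, 0],
    [-1, 20, 27, 90, 0, 0, 0],
    [-1, 50, 66, 90, 0, 0, 0],
    [-1, 80, 106, 90, 0, 0, 0],
    [-1, 110, 145, 90, 0, 0, 0],
    [-1, 140, 185, 90, 0, 0, 0],
    [-1, 160, 211, 90, 0, 0, 0],
    [-1, 160, 211, 80, 0, 0, 0],
    [-1, 160, 211, 50, 0, 0, 0],
    [-1, 160, 211, 25, 0, 0, 0],
    [-1, 160, 211, 17, 0, 0, 0]
  ]
}}

```text
time: 29.3
tool_pos: [0.5831, 0.102, 0.0751]
orientation: [3.14, -0.005, -2.447]
contact_force: [-0.7, -1.0, -4.4]
finger_gap: 0.0495
grip_force: 30.0
```

Call:
{"api": "apply_moves", "payload": {
  "increments": [
    [-1, 2, 1.5, -5, 0, 0, 0],
    [-1, 2, 1.5, -8, 0, 0, 0],
    [-1, 2, 1.5, -9.5, 0, 0, 0],
    [-1, 2, 1.5, -10, 0, 0, -0.15],
    [-1, 2, 1.5, -10, 0, 0, -0.3],
    [-1, 2, 1.5, -10, 0, 0, -0.3],
    [0.5, 2, 1.5, -10, 0, 0, -0.3],
    [0.5, 2, 1.5, -10, 0, 0, -0.3],
    [0.5, 2, 1.5, -10, 0, 0, -0.3],
    [0.5, 2, 1.5, 40, 0, 0, -0.3],
    [0.5, 2, 1.5, 90, 0, 0, -0.3],
    [0.5, 2, 1.5, 110, 0, 0, -0.3]
  ]
}}

```text
time: 30.8
tool_pos: [0.5887, 0.1053, 0.191]
orientation: [-3.141, 0.004, -2.746]
contact_force: [-0.7, 0.6, -0.0]
finger_gap: 0.0658
grip_force: 0.0
```

Call:
{"api": "apply_moves", "payload": {
  "increments": [
    [1, 0, -35, 0, 0, 0, 0.18],
    [1, 0, -70, 0, 0, 0, 0.36],
    [1, 0, -105, 0, 0, 0, 0.54],
    [1, 0, -140, 0, 0, 0, 0.72],
    [1, 0, -170, 0, 0, 0, 0.9],
    [1, 0, -170, 0, 0, 0, 1.08],
    [1, 0, -170, 0, 0, 0, 1.26],
    [1, 0, -170, 0, 0, 0, 1.44],
    [1, 0, -170, 0, 0, 0, 1.6]
  ]
}}

```text
time: 31.92
tool_pos: [0.5873, -0.0652, 0.1874]
orientation: [3.141, 0.0, -1.141]
contact_force: [-0.3, -0.6, 0.3]
finger_gap: 0.0872
grip_force: 0.0
```

```bash
python3 jars.py; python3 look.py pics/mid.png
```

```text
jar [0.5869 0.1065] 0.3 2
jar [ 0.616  -0.2859] 0.074 2
jar [0.6212 0.1871] 0.656 1
[ 0.5874 -0.0651  0.1875]
```

View pics/mid.png

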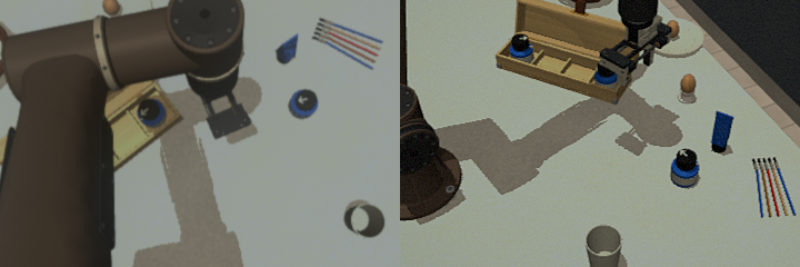

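Two jars stand in the end compartments (side view about (520,47) and (605,72)), and the third is unmoved at about (303,102) in the top view.

Call:
{"api": "apply_moves", "payload": {
  "increments": [
    [1, 5, -40, 0, 0, 0, 0.18],
    [1, 10, -80, 0, 0, 0, 0.36],
    [1, 15, -120, 0, 0, 0, 0.54],
    [1, 20, -160, 0, 0, 0, 0.72],
    [1, 25, -200, 0, 0, 0, 0.9],
    [1, 29, -220.5, 0, 0, 0, 1.08],
    [1, 29, -220.5, -30, 0, 0, 1.26],
    [1, 29, -220.5, -70, 0, 0, 1.3],
    [1, 29, -220.5, -87, 0, 0, 1.3],
    [1, 29, -220.5, -87, 0, 0, 1.3]
  ]
}}

```text
time: 33.48
tool_pos: [0.6159, -0.2855, 0.0995]
orientation: [-3.141, 0.002, 0.152]
contact_force: [-0.3, -0.2, 0.5]
finger_gap: 0.0876
grip_force: 0.0
```

Call:
{"api": "apply_moves", "payload": {
  "increments": [
    [1, 0, 0, -25, 0, 0, 0],
    [1, 0, 0, -40, 0, 0, 0],
    [1, 0, 0, -40, 0, 0, 0],
    [-1, 0, 0, -40, 0, 0, 0],
    [-1, 0, 0, -40, 0, 0, 0],
    [-1, 0, 0, -40, 0, 0, 0],
    [-1, 0, 0, -40, 0, 0, 0],
    [-1, 0, 0, -40, 0, 0, 0],
    [-1, 0, 0, -40, 0, 0, 0]
  ]
}}

```text
time: 34.6
tool_pos: [0.6166, -0.2858, 0.0608]
orientation: [3.141, -0.0, 0.153]
contact_force: [-0.4, -0.9, 0.7]
finger_gap: 0.0494
grip_force: 30.0
```

Call:
{"api": "apply_moves", "payload": {
  "increments": [
    [-1, 0, 0, 0, 0, 0, -0.18],
    [-1, 0, 0, 0, 0, 0, -0.36],
    [-1, 0, 0, 0, 0, 0, -0.54],
    [-1, 0, 0, 0, 0, 0, -0.72],
    [-1, 0, 0, 0, 0, 0, -0.9],
    [-1, 0, 0, 0, 0, 0, -1.08],
    [-1, 0, 0, 0, 0, 0, -1.26],
    [-1, 0, 0, 0, 0, 0, -1.4]
  ]
}}

```text
time: 35.6
tool_pos: [0.6171, -0.285, 0.0607]
orientation: [-3.14, 0.0, -1.252]
contact_force: [1.4, 2.0, 1.0]
finger_gap: 0.0493
grip_force: 30.0
```

Call:
{"api": "apply_moves", "payload": {
  "increments": [
    [-1, 0, 0, 0, 0, 0, -0.18],
    [-1, 0, 0, 0, 0, 0, -0.36],
    [-1, 0, 0, 0, 0, 0, -0.54],
    [-1, 0, 0, 0, 0, 0, -0.72],
    [-1, 0, 0, 0, 0, 0, -0.9],
    [-1, 0, 0, 0, 0, 0, -1.08],
    [-1, 0, 0, 0, 0, 0, -1.21],
    [-1, 0, 0, 0, 0, 0, -1.21],
    [-1, 0, 0, 0, 0, 0, -1.21]
  ]
}}

```text
time: 36.72
tool_pos: [0.6168, -0.2856, 0.0608]
orientation: [-3.141, 0.0, -2.454]
contact_force: [2.2, 0.1, 1.6]
finger_gap: 0.0492
grip_force: 30.0
```

Call:
{"api": "apply_moves", "payload": {
  "increments": [
    [-1, 0, 0, 25, 0, 0, 0],
    [-1, 0, 0, 70, 0, 0, 0],
    [-1, -10, 20, 110, 0, 0, 0],
    [-1, -30, 70, 130, 0, 0, 0],
    [-1, -50, 125, 130, 0, 0, 0],
    [-1, -70, 180, 130, 0, 0, 0],
    [-1, -90, 235, 130, 0, 0, 0],
    [-1, -105, 290, 130, 0, 0, 0],
    [-1, -115, 345, 130, 0, 0, 0],
    [-1, -110, 400, 130, 0, 0, 0],
    [-1, -91, 450, 130, 0, 0, 0],
    [-1, -91, 462, 130, 0, 0, 0]
  ]
}}

```text
time: 38.22
tool_pos: [0.5253, 0.179, 0.1893]
orientation: [3.141, -0.002, -2.452]
contact_force: [-0.7, -1.1, -4.0]
finger_gap: 0.0495
grip_force: 30.0
```

Call:
{"api": "apply_moves", "payload": {
  "increments": [
    [-1, 0, 0, 0, 0, 0, 0],
    [-1, 0, 0, -50, 0, 0, 0],
    [-1, 0, 0, -90, 0, 0, 0],
    [-1, 0, 0, -110, 0, 0, 0],
    [-1, 0, 0, -116, 0, 0, 0],
    [-1, 0, 0, -116, 0, 0, 0]
  ]
}}

```text
time: 38.98
tool_pos: [0.5254, 0.1757, 0.0748]
orientation: [-3.142, -0.0, -2.457]
contact_force: [0.1, 0.1, -4.2]
finger_gap: 0.0495
grip_force: 30.0
```

Call:
{"api": "apply_moves", "payload": {
  "increments": [
    [-1, 0, 0, -3, 0, 0, 0],
    [-1, 0, 0, -5.5, 0, 0, 0],
    [-1, 0, 0, -7, 0, 0, 0],
    [-1, 0, 0, -7, 0, 0, -0.15],
    [-1, 0, 0, -7, 0, 0, -0.3],
    [-1, 0, 0, -7, 0, 0, -0.3],
    [0.5, 0, 0, -7, 0, 0, -0.3],
    [0.5, 0, 0, -7, 0, 0, -0.3],
    [0.5, 0, 0, -7, 0, 0, -0.3],
    [0.5, 0, 0, 40, 0, 0, -0.3],
    [0.5, 0, 0, 90, 0, 0, -0.3],
    [0.5, 0, 0, 140, 0, 0, -0.3]
  ]
}}

```text
time: 40.48
tool_pos: [0.5251, 0.1763, 0.2159]
orientation: [-3.142, -0.001, -2.756]
contact_force: [0.9, 1.4, -1.0]
finger_gap: 0.0658
grip_force: 0.0
```

Call:
{"api": "apply_moves", "payload": {
  "increments": [
    [1, -20, -60, 0, 0, 0, 0],
    [1, -40, -120, 0, 0, 0, 0],
    [1, -60, -180, 0, 0, 0, 0],
    [1, -60, -240, 0, 0, 0, 0],
    [1, -60, -300, 0, 0, 0, 0],
    [1, -60, -300, 0, 0, 0, 0]
  ]
}}

```text
time: 41.22
tool_pos: [0.4646, -0.127, 0.2143]
orientation: [3.142, -0.001, -2.762]
contact_force: [-0.1, -0.1, 1.2]
finger_gap: 0.0877
grip_force: 0.0
```

```bash
python3 - <<'E'
from h import *
print({k:np.round(monitor.sense()[k],3) for k in("tool_pos","orientation","qpos")})
o=[]
for p in(optics.camera("top"),optics.camera("side")):
    u,v=np.round(proj(p,[.51,.22,.08])[0]).astype(int);o.append(cv2.resize(p["color"][v-75:v+75,u-75:u+75,::-1],(400,400),interpolation=cv2.INTER_CUBIC))
cv2.imwrite("pics/packed.png",cv2.convertScaleAbs(np.hstack(o),alpha=1.5))
E
```

```text
{'tool_pos': array([ 0.465, -0.127,  0.214]), 'orientation': array([ 3.142e+00, -1.000e-03, -2.762e+00]), 'qpos': array([ 0.143,  0.046, -0.418,  0.   , -1.108, -1.334])}
```

View pics/packed.png

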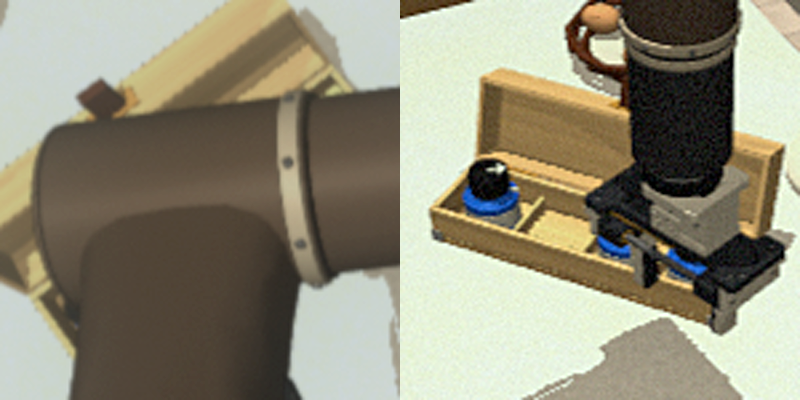

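The arm hides part of the case: jar 1 is fine at (490,190), and the other two are seated behind the gripper. I move above the lug, where the view was clear earlier.

Call:
{"api": "apply_moves", "payload": {
  "increments": [
    [1, 10, 40, 40, 0, 0, 0.1],
    [1, 25, 95, 56, 0, 0, 0.2],
    [1, 43, 150, 56, 0, 0, 0.314],
    [1, 60, 205, 56, 0, 0, 0.314],
    [1, 78, 260, 56, 0, 0, 0.314],
    [1, 96, 315, 56, 0, 0, 0.314],
    [1, 113, 370, 56, 0, 0, 0.314],
    [1, 129.5, 423, 56, 0, 0, 0.314],
    [1, 129.5, 423, 56, 0, 0, 0.314],
    [1, 129.5, 423, 56, 0, 0, 0.314]
  ]
}}

```text
time: 42.58
tool_pos: [0.5939, 0.3008, 0.2699]
orientation: [3.142, -0.001, -2.44]
contact_force: [0.0, -0.2, -0.3]
finger_gap: 0.0877
grip_force: 0.0
```

```bash
python3 - <<'E'
from h import *
print({k:np.round(monitor.sense()[k],4) for k in("tool_pos","orientation")})
o=[]
for p in(optics.camera("top"),optics.camera("side")):
    u,v=np.round(proj(p,[.5,.2,.08])[0]).astype(int);o.append(cv2.resize(p["color"][v-65:v+65,u-65:u+65,::-1],(400,400),interpolation=cv2.INTER_CUBIC))
cv2.imwrite("pics/packed2.png",cv2.convertScaleAbs(np.hstack(o),alpha=1.5))
E
python3 jars.py
```

```text
{'tool_pos': array([0.5939, 0.3008, 0.2699]), 'orientation': array([ 3.1415e+00, -1.3000e-03, -2.4401e+00])}
jar [0.4044 0.327 ] 0.165 2
jar [0.5269 0.1803] 0.16 2
jar [0.5859 0.1064] 0.181 2
[0.5949 0.2987 0.2713]
```

View pics/packed2.png

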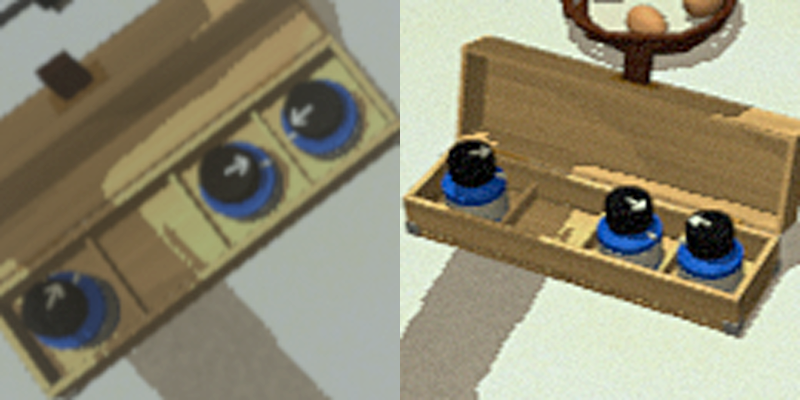

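All three jars stand upright in compartments 1, 3 and 4 (counting from the left), with arrows and visible ribs agreeing. The lid is still right back, with its lug at (65,75). Now I grip the lug to shut it.

Call:
{"api": "apply_moves", "payload": {
  "increments": [
    [1, 0, -2, -50, 0, 0, 0],
    [1, 0, -2, -95, 0, 0, 0],
    [1, 0, -2, -115, 0, 0, 0],
    [1, 0, -2, -115, 0, 0, 0],
    [-1, 0, -2, -115, 0, 0, 0],
    [-1, 0, -2, -115, 0, 0, 0],
    [-1, 0, -2, -115, 0, 0, 0],
    [-1, 0, -2, -115, 0, 0, 0],
    [-1, 0, -2, -115, 0, 0, 0],
    [-1, 0, -2, -115, 0, 0, 0],
    [-1, 0, -2, -115, 0, 0, 0],
    [-1, 0, -2, -115, 0, 0, 0]
  ]
}}

```text
time: 44.38
tool_pos: [0.595, 0.2974, 0.1556]
orientation: [3.142, -0.0, -2.443]
contact_force: [0.3, -0.5, -1.1]
finger_gap: 0.0295
grip_force: 30.0
```

Call:
{"api": "apply_moves", "payload": {
  "increments": [
    [-1, -9, -8, 7, 0, 0, 0],
    [-1, -17, -14, 11, 0, 0, 0],
    [-1, -25, -21, 14, 0, 0, 0],
    [-1, -33, -28, 17, 0, 0, 0],
    [-1, -41, -34, 19, 0, 0, 0],
    [-1, -49, -41, 20, 0, 0, 0],
    [-1, -57, -48, 20, 0, 0, 0],
    [-1, -65, -55, 19, 0, 0, 0],
    [-1, -73, -61, 18, 0, 0, 0],
    [-1, -81, -68, 16, 0, 0, 0],
    [-1, -89, -75, 13, 0, 0, 0],
    [-1, -97, -81, 10, 0, 0, 0]
  ]
}}

```text
time: 45.88
tool_pos: [0.4979, 0.2168, 0.1669]
orientation: [3.141, 0.003, -2.442]
contact_force: [0.4, 3.4, 1.9]
finger_gap: 0.0296
grip_force: 30.0
```

Call:
{"api": "apply_moves", "payload": {
  "increments": [
    [-1, -7, -6, -4, 0, 0, 0],
    [-1, -15, -12, -9, 0, 0, 0],
    [-1, -22, -18, -15, 0, 0, 0],
    [-1, -28, -24, -22, 0, 0, 0],
    [-1, -34, -29, -29, 0, 0, 0],
    [-1, -40, -34, -37, 0, 0, 0],
    [-1, -45, -38, -45, 0, 0, 0],
    [-1, -50, -42, -53, 0, 0, 0],
    [-1, -54, -45, -62, 0, 0, 0],
    [-1, -58, -48, -72, 0, 0, 0],
    [-1, -61, -51, -82, 0, 0, 0],
    [-1, -64, -53, -92, 0, 0, 0]
  ]
}}

```text
time: 47.38
tool_pos: [0.4313, 0.1615, 0.0727]
orientation: [3.141, -0.004, -2.444]
contact_force: [-5.6, 2.2, 2.5]
finger_gap: 0.0295
grip_force: 30.0
```

Call:
{"api": "apply_moves", "payload": {
  "increments": [
    [-1, -1, -1, -4, 0, 0, 0],
    [-1, -2, -1, -7, 0, 0, 0],
    [-1, -2, -2, -9, 0, 0, 0],
    [-1, -2, -2, -10, 0, 0, 0],
    [-1, -2, -2, -10, 0, 0, 0]
  ]
}}

```text
time: 48.0
tool_pos: [0.4293, 0.1598, 0.0626]
orientation: [3.141, -0.005, -2.444]
contact_force: [-9.3, 3.7, 0.5]
finger_gap: 0.0301
grip_force: 30.0
```

Call:
{"api": "apply_moves", "payload": {
  "increments": [
    [-1, 1, 0, -1, 0, 0, 0],
    [-1, 1, 0, -2, 0, 0, 0],
    [1, 1, 0, -2, 0, 0, 0],
    [1, 1, 0, -2, 0, 0, 0],
    [1, 1, 0, -2, 0, 0, 0],
    [1, 1, 0, -2, 0, 0, 0],
    [1, 1, 0, -2, 0, 0, 0],
    [1, 1, 0, 40, 0, 0, 0],
    [1, 1, 0, 90, 0, 0, 0],
    [1, 20, -60, 120, 0, 0, 0],
    [1, 40, -120, 120, 0, 0, 0],
    [1, 40, -160, 120, 0, 0, 0]
  ]
}}

```text
time: 49.5
tool_pos: [0.4728, -0.0003, 0.1843]
orientation: [-3.141, 0.001, -2.443]
contact_force: [0.7, -0.4, 0.2]
finger_gap: 0.0879
grip_force: 0.0
```

```bash
python3 look.py pics/shut.png
```

```text
(no output)
```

View pics/shut.png

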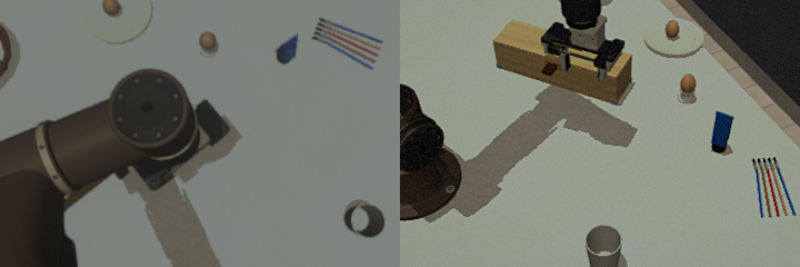

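The case is shut (side view, lid edges level around (565,65)). The gripper is clear of it, and the cup, egg and tube have not moved. Handing in.

```bash
python3 -c "
from bench import arm
print(arm.finish_job())"
```

```text
the job is handed in; nothing more can be done
None
```

I handed the job in at about 50 s of the 210 s allowed: three jars (all that were there) are upright in the case with lids screwed home, and the case was shut under control. The cup, egg and tube were left alone, and no verdict came back.

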